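# Turn the test kiln down and open its strut-held lid

## Task

The bench test kiln is ready to cool: first turn the dial on its controller down to the third click above its off stop and take your hand off it. Then gently raise the kiln's lid past the point where the gas struts take over, let go soon after and leave the struts to carry it up to its stop, where it must stay open. Do not disturb the pots on the ware board.

Things in the scene. Friction and masses are not known exactly. Their poses are not given: they have to be found in the camera images.
- controller: Grey box 130 x 130 x 75 mm fixed to the table, left or right of the kiln; origin under its centre, x from front to back, y to its left, z up. The dial's upright axis passes through its centre. Ten short black lines on its top, 20 degrees apart, mark the clicks; the longest, straight to the front (-x), is off, the next follow clockwise (from above) over the left side.
- dial_grip (a point): Centre of the dial's black grip bar, 100 mm above the table: the bar is 13 mm thick, 40 mm long and 26 mm high (85 to 111 mm), with 10 mm of free space under it, on a hub of 18 mm diameter. Turns with the dial. Its -x axis is the pointer's direction; the dial's axis lies 4 mm from this point towards the pointer. A narrow nose and a white line mark the pointer end.
- dial (a joint): Dial angle (rad), growing clockwise seen from above; at 0 (off) the pointer points to the controller's front. Clicks every 20 degrees (0.349 rad): first 0.349, second 0.698, third 1.047, ... ninth 3.14. Passing a click takes about 0.1 N m; released, the dial settles into the nearest click. It starts between the fifth and eighth click; down is counter-clockwise.
- kiln: Low white fibre-lined box in bare aluminium sheet, 230 mm deep (x), 280 mm wide (y), 145 mm high with its lid shut, fixed to the table; origin under its centre, x from its front to its back (hinge side), y to its left. A gas strut stands at each side.
- lid_hinge (a point): Middle of the lid's hinge line, at the kiln's back, 105 mm above the table, fixed to the kiln with the kiln's axes; the hinge line runs along y. The lid opens by its front edge rising.
- lid_bar (a point): Centre of the lid's round wooden handle bar, 12 mm diameter, along the kiln's y, between two posts 140 mm apart, 46 mm in front of the lid's front face (39 mm free behind it). Lid shut: 285 mm in front of the hinge and 18 mm above it, 123 mm above the table. It circles about the hinge with the lid and can turn between the fingers.
- lid (a joint): Lid angle (rad): 0 shut, 1.25 open stop. Lifting takes 1 to 4 N at the bar, fading to nothing at the balance point, where two gas struts take over and the bar begins to pull the hand up; where that is varies with the hidden weight of the lid. Let go below it, it sinks shut; beyond it, it rises by itself to the stop (up to 0.8 rad/s). The robot must not touch it beyond 1.1 rad.
- pot_a_centre (a point): Centre of a raw clay pot, 72 mm diameter, 66 mm high, loose on the ware board (170 x 160 x 18 mm, fixed) across the kiln from the controller. Leave it alone.
- pot_b_centre (a point): Centre of a second raw clay pot, 66 mm diameter, 60 mm high, on the same board. Leave it alone.
Not all that is in view belongs to the job. What is meant by the controller is not blue, and is the smaller of those in its own colour.

How it is judged:
By the outcome, as a careful person would: the job done as asked, in the order asked, and still so for the second after the job is handed in, with the robot touching nothing.
It also fails if it takes over 72 s, if anything falls off the work surface, if the arm or the gripper's body presses on something with over 40 N, if the wrist force passes 120 N, or if a joint passes its speed limit or range.

## Robot

A 7-joint arm with a two-finger parallel gripper is mounted at the origin on the work surface. World frame = base frame: x ahead of the robot, y to its left, z up, the work surface at z = 0. Lengths are in m, angles in rad, forces in N, time in s.
With the tool pointing down it reaches from about 0.35 to 0.9 m from the base axis. Payload 19.9 kg.
Tool frame: the origin (TCP) lies at the very end of the fingers, on their centre line; the grasp point (between the pads) lies ctrl.grip_point_offset behind it (ctrl.grip_point_offset is the distance from the TCP to the grasp point, in m); z points along the fingers, y is the line along which they close (so a half turn about z gives the same grasp; the last joint's range is limited). The gripper opens to 94 mm and grips with 3 to 60 N. Pads are 16 mm wide; open, the fingers measure 119 mm over their backs; the gripper's body (75 mm by 177 mm) begins 78 mm behind the grasp point.
Start: joints at [-1.373, 0.417, -0.01, 1.614, 0.005, 1.111, -0.053], TCP at [0.148, 0.607, 0.205] pointing down, gripper open.
Joint ranges: [-2.81, 2.81], [-0.39, 2.02], [-1.27, 1.25], [0.06, 2.57], [-1.19, 4.33], [0.19, 2], [-2.82, 2.82]. Speed limits (rad/s): [1.89, 1.89, 2.39, 2.39, 3.01, 3.01, 3.01].

## Interface

Orientations are given as a rotation vector (axis times angle).
In Python, from workcell import telemetry, snapshot, calibration, order, ctrl gives the robot as it stands. The module is installed in compiled form; this text tells all that it offers.
- The arm moves only by the shell command python3 -m crank 'ROWS'. ROWS is text: rows parted by semicolons, each of 7 numbers parted by spaces: the shift along the tool's x, y, z in mm, then the turn, a rotation vector about the tool's x, y, z in degrees, then the opening, from 0 (shut) to 1 (fully open). A call has 1 to 12 rows; each row shifts and turns the commanded pose from where the row before left it, along the tool's axes as they then stand; what a row does not reach is not made up. A row lasts 1/12 s, in which the tool goes at most 41.7 mm and 7.16 degrees, less where a joint would pass 70% of its speed; a pose out of reach is approached as far as the arm can. A call with a gripper value outside its range is refused whole. The fingers move at their own pace and stop on an object; the grip force is fixed at half the most. Time passes only in rows, so rows that do not move let the fingers close. It gives the time, the measured TCP pose, the force, the opening and the grip force at its end, in the units of the state.
- telemetry.state(): the state, without advancing time (a new reading comes with each control period).
- snapshot(name): name is "scene" or "top" or "wrist"; returns the picture (420x560x3 uint8, red, green, blue); there is no depth.
- calibration(name): a dict with "camera_matrix" (3x3 intrinsics, pixels), "origin" and "attitude" of the camera in the world. Camera axes: x right, y up, looking along -z (the intrinsics and any distortion apply to the point x, -y, -z); pixel columns grow to the right and rows downward; lengths in m; the calibration is good to about 2 mm. A picture is of the moment at which its call begins: read the wrist's pose just before it. calibration takes no time and is no camera call; for the wrist camera it gives the pose at the moment of the call.
- order.job_done(): hands the job in; it is judged then, once.
The state is a dict: "clock": time; "qpos": joint angles; "joint_vel": joint speeds; "tau": joint torques, N m; "position": TCP position; "ee_rot": TCP orientation; "ft_force": force on the tool from outside, world axes, zero at the start; "wrist_torque": the same for the moment, N m; "width": finger opening in m; "grasp_force": force on a finger pad.
Only numpy, scipy, OpenCV 4.12 (cv2) and the standard library are available. Lean on these libraries where they do the work, as an engineer would, in place of code of your own. Each camera call takes 0.05 s, during which the arm holds its last target. There are 200 camera calls.

## Working session

There is one attempt and no reset: what is moved stays moved. The work goes in short steps, Python scripts to look and compute and a shell command to move; the robot and the scene stay as the last step left them, time stands still between calls to the robot, and variables do not carry over. Pictures are saved under pics/ and viewed, at most 10 in all, crops included, and the job is handed in when it is done.

```bash
mkdir -p pics; python3 - <<'E'
from workcell import telemetry, snapshot, calibration, ctrl
import cv2, numpy as np
np.set_printoptions(precision=4,suppress=True)
s=telemetry.state();print(s['position'],s['ee_rot'],s['width'],ctrl.grip_point_offset)
a=snapshot('scene');b=snapshot('top')
cv2.imwrite('pics/scene.png',a[:,:,::-1]);cv2.imwrite('pics/top.png',b[:,:,::-1])
for n in('scene','top','wrist'):print(n,calibration(n))
E
```

```text
[0.1478 0.6069 0.2048] [-0.3742 -3.1192  0.002 ] 0.09398566627475573 0.0188
scene {'camera_matrix': array([[492.3984,   0.    , 288.5194],
       [  0.    , 492.3984, 206.309 ],
       [  0.    ,   0.    ,   1.    ]]), 'origin': array([1.4898, 0.6456, 0.9097]), 'attitude': array([0.5683, 0.9685, 1.8995])}
top {'camera_matrix': array([[522.115 ,   0.    , 287.9883],
       [  0.    , 522.115 , 212.0365],
       [  0.    ,   0.    ,   1.    ]]), 'origin': array([0.2375, 0.0806, 1.6028]), 'attitude': array([ 0.1414, -0.1529, -1.5658])}
wrist {'camera_matrix': array([[366.0382,   0.    , 281.1554],
       [  0.    , 366.0382, 209.2245],
       [  0.    ,   0.    ,   1.    ]]), 'origin': array([0.0821, 0.624 , 0.3845]), 'attitude': array([-0.1996, -0.1561,  1.3252])}
```

View pics/scene.png

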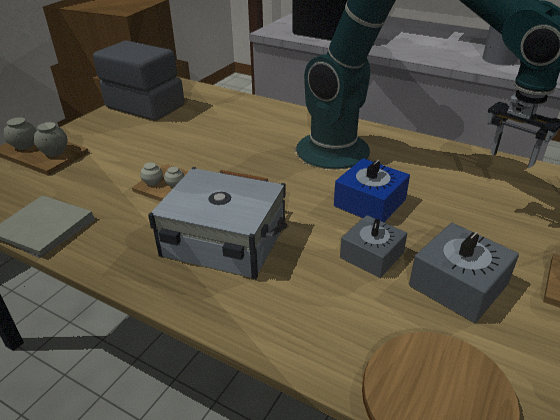

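View pics/top.png

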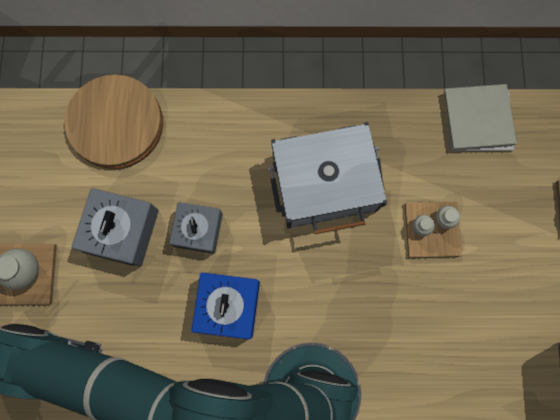

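The scene view shows the small grey controller at (373,245), larger grey and blue decoys, and the kiln at (218,220). In the top view the controller is at (196,228), the kiln at (328,172) with its bar near (338,225), and the pots at (435,222).

```bash
cat > h.py <<'E'
import numpy as np, cv2
from scipy.spatial.transform import Rotation as R
from workcell import telemetry, snapshot, calibration, ctrl
np.set_printoptions(precision=4,suppress=True)
def onplane(c,uv,z):
    K=c['camera_matrix'];A=R.from_rotvec(c['attitude']).as_matrix();o=np.array(c['origin'])
    uv=np.atleast_2d(np.array(uv,float));d=np.c_[(uv[:,0]-K[0,2])/K[0,0],-(uv[:,1]-K[1,2])/K[1,1],-np.ones(len(uv))]@A.T
    return o+d*((z-o[2])/d[:,2])[:,None]
def proj(c,P):
    K=c['camera_matrix'];A=R.from_rotvec(c['attitude']).as_matrix()
    q=(np.atleast_2d(P)-c['origin'])@A; return np.c_[K[0,0]*q[:,0]/-q[:,2]+K[0,2],-K[1,1]*q[:,1]/-q[:,2]+K[1,2]]
E
python3 - <<'E'
import cv2,numpy as np
b=cv2.imread('pics/top.png')
A=cv2.resize(b[195:260,163:228],(390,390),interpolation=cv2.INTER_CUBIC)
B=cv2.resize(b[118:248,263:393],(390,390),interpolation=cv2.INTER_CUBIC)
cv2.imwrite('pics/c1.png',np.hstack([A,B]))
E
```

```text
(no output)
```

View pics/c1.png

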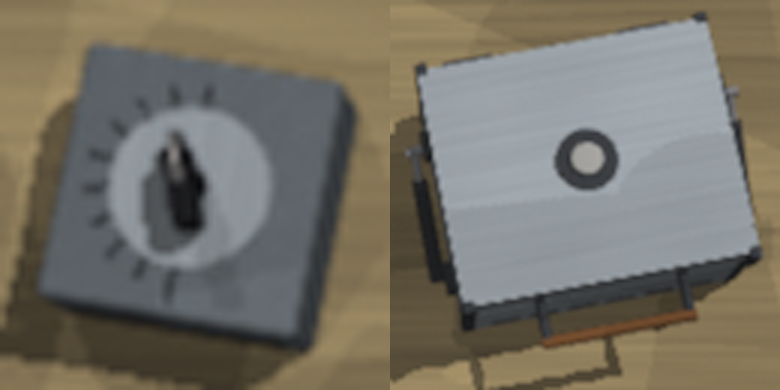

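The controller's top corners are crop (92,45), (340,85), (303,345), (42,295), with the off line at (169,285) and the pointer's nose at (175,135). The lid corners are (418,67), (705,17), (758,250), (468,305) and the bar ends (545,344), (696,316).

```bash
python3 - <<'E'
from h import *
c=calibration('top')
f=lambda p,s,o:np.array(p,float)/s+np.array(o)-0.5+0.5/s
C=onplane(c,f([(92,45),(340,85),(303,345),(42,295)],6,(163,195)),.075)
print('ctrl',C,C.mean(0)); 
v=(C[0]-C[3]+C[1]-C[2]);print('yaw from x edge',np.degrees(np.arctan2(v[1],v[0])))
v=(C[0]-C[1]+C[3]-C[2]);print('yaw from y edge',np.degrees(np.arctan2(v[1],v[0]))-90)
P=onplane(c,f([(175,133),(190,228)],6,(163,195)),.111);v=P[0]-P[1];print(P,'pointer dir',np.degrees(np.arctan2(v[1],v[0])))
L=onplane(c,f([(28,67),(315,17),(368,250),(78,305)],3,(263,118)),.145)
print('kiln',L,L.mean(0))
v=(L[0]-L[3]+L[1]-L[2]);print(np.degrees(np.arctan2(v[1],v[0])))
v=(L[0]-L[1]+L[3]-L[2]);print(np.degrees(np.arctan2(v[1],v[0]))-90, np.linalg.norm(L[0]-L[1]),np.linalg.norm(L[0]-L[3]))
B=onplane(c,f([(155,343),(306,315)],3,(263,118)),.123);print('bar',B,B.mean(0))
s=telemetry.state();print(R.from_rotvec(s['ee_rot']).as_matrix())
E
```

```text
ctrl [[0.5573 0.3978 0.075 ]
 [0.5371 0.274  0.075 ]
 [0.4076 0.289  0.075 ]
 [0.4321 0.4174 0.075 ]] [0.4835 0.3446 0.075 ]
yaw from x edge -7.745441668834888
yaw from y edge -10.067524665582894
[[0.5063 0.3486 0.111 ]
 [0.46   0.3398 0.111 ]] pointer dir 10.689533254427658
kiln [[ 0.7279  0.1163  0.145 ]
 [ 0.7795 -0.1647  0.145 ]
 [ 0.5462 -0.2084  0.145 ]
 [ 0.4929  0.0679  0.145 ]] [ 0.6366 -0.0472  0.145 ]
11.129449954234389
10.672755783380666 0.28565711593994547 0.2398706716503194
bar [[ 0.46   -0.0058  0.123 ]
 [ 0.4871 -0.1509  0.123 ]] [ 0.4736 -0.0784  0.123 ]
[[-0.9716  0.2366 -0.0002]
 [ 0.2366  0.9716 -0.0011]
 [-0.0001 -0.0011 -1.    ]]
```

```bash
python3 -m crank '-10 -4 0 0 0 0 1;-25 -11 0 0 0 0 1;-32 -15 0 0 0 0 1;-35 -16 0 0 0 0 1;-35 -16 0 0 0 0 1;-35 -16 0 0 0 0 1;-35 -16 0 0 0 0 1;-35 -16 0 0 0 0 1;-35 -16 0 0 0 0 1;-35 -16 0 0 0 0 1;-35 -16 0 0 0 0 1;-25 -10 0 0 0 0 1'
python3 -m crank '-12 -5 0 0 0 7 1;-5 -3 0 0 0 7 1;0 0 0 0 0 7 1;0 0 0 0 0 7 1;0 0 0 0 0 7 1;0 0 0 0 0 7 1;0 0 0 0 0 7 1;0 0 0 0 0 7 1;0 0 0 0 0 7 1;0 0 0 0 0 7 1;0 0 0 0 0 7 1;0 0 0 0 0 7 1'
python3 -m crank '0 0 0 0 0 7 1;0 0 0 0 0 7 1;0 0 0 0 0 7 1;0 0 0 0 0 7 1;0 0 0 0 0 7 1;0 0 0 0 0 7 1;0 0 0 0 0 7 1;0 0 0 0 0 7 1;0 0 0 0 0 7 1;0 0 0 0 0 7 1;0 0 0 0 0 0 1;0 0 0 0 0 0 1'
python3 - <<'E'
from h import *
s=telemetry.state();print(s['position'],s['qpos'],s['clock']);print(R.from_rotvec(s['ee_rot']).as_matrix())
c=calibration('wrist');w=snapshot('wrist');np.save('w.npy',c,allow_pickle=True)
print(c, proj(c,[[.4835,.3446,.111],[.4635,.3408,.111],[.5035,.3484,.111]]))
cv2.imwrite('pics/w1.png',w[:,:,::-1])
E
```

```text
clock: 1.1
position: [0.4723, 0.3521, 0.2055]
ee_rot: [0.379, 3.118, -0.001]
ft_force: [0.2, -0.6, 0.3]
width: 0.0939
grasp_force: 0.0
clock: 2.1
position: [0.4838, 0.3428, 0.2054]
ee_rot: [2.372, 2.06, -0.0]
ft_force: [-1.2, 0.6, 0.4]
width: 0.0943
grasp_force: 0.0
clock: 3.1
position: [0.4837, 0.3432, 0.2053]
ee_rot: [3.122, 0.343, -0.0]
ft_force: [0.2, -0.5, -0.1]
width: 0.0937
grasp_force: 0.0
[0.4837 0.3432 0.2053] [-1.1939  0.4299  0.6911  1.7145 -0.3013  1.1066 -1.763 ] 3.1
[[ 0.9762  0.2169 -0.0001]
 [ 0.2169 -0.9762 -0.0005]
 [-0.0002  0.0004 -1.    ]]
{'camera_matrix': array([[366.0382,   0.    , 281.1554],
       [  0.    , 366.0382, 209.2245],
       [  0.    ,   0.    ,   1.    ]]), 'origin': array([0.5486, 0.3589, 0.3849]), 'attitude': array([-0.1973,  0.1582, -1.3459])} [[280.9209 210.8516]
 [280.1308 236.1007]
 [281.7379 184.7428]]
```

View pics/w1.png

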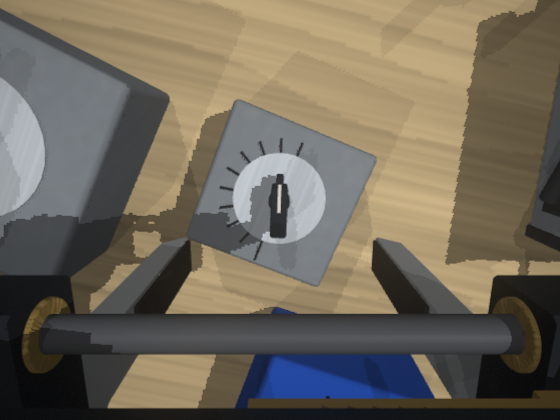

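The wrist view shows the box corners at (237,100), (376,157), (318,285), (188,234), the disc centre at (279,198), and the bar from (278,238) to (280,174), pointing straight up.

```bash
python3 - <<'E'
from h import *
c=calibration('wrist')
C=onplane(c,[(237,100),(376,157),(318,285),(188,234)],.075);print(C.mean(0))
print('disc',onplane(c,[(279,198)],.076))
d=lambda a,b,z:np.degrees(np.arctan2(*(np.subtract(*onplane(c,[a,b],z))[:2][::-1])))
print('ptr',d((280,176),(278.5,236),.111),'off',d((256,258),(301,143),.075),'edge',d((188,234),(237,100),.075)-180,d((237,100),(376,157),.075))
B=onplane(c,[(280,174),(278.5,238)],.111);print(B,B.mean(0))
E
```

```text
[0.4865 0.3464 0.075 ]
disc [[0.4859 0.347  0.076 ]]
ptr 11.087739863965327 off 171.52214290172546 edge -9.691095430694418 80.85282715012355
[[0.5112 0.3516 0.111 ]
 [0.4617 0.3418 0.111 ]] [0.4864 0.3467 0.111 ]
```

```bash
python3 -m crank '2 -3 10 0 0 1.5 1;0 0 20 0 0 0 1;0 0 20 0 0 0 1;0 0 20 0 0 0 1;0 0 18 0 0 0 1;0 0 15 0 0 0 1;0 0 10 0 0 0 1;0 0 6 0 0 0 1;0 0 3 0 0 0 1;0 0 0 0 0 0 1;0 0 0 0 0 0 0;0 0 0 0 0 0 0'
python3 -m crank '0 0 0 0 0 0 0;0 0 0 0 0 0 0;0 0 0 0 0 0 0;0 0 0 0 0 0 0;0 0 0 0 0 0 0;0 0 0 0 0 0 0;0 0 0 0 0 0 0'
```

```text
clock: 4.15
position: [0.4853, 0.3474, 0.0842]
ee_rot: [-3.127, -0.296, -0.001]
ft_force: [0.1, 0.7, 0.1]
width: 0.084
grasp_force: 0.0
clock: 4.73
position: [0.4849, 0.3471, 0.0834]
ee_rot: [3.127, 0.296, -0.0]
ft_force: [0.7, 0.6, -0.3]
width: 0.0372
grasp_force: 0.0
```

```bash
python3 -m crank '0 0 0 0 0 0 0;0 0 0 0 0 0 0;0 0 0 0 0 0 0;0 0 0 0 0 0 0;0 0 0 0 0 0 0;0 0 0 0 0 0 0;0 0 0 0 0 0 0;0 0 0 0 0 0 0'
```

```text
clock: 5.4
position: [0.4853, 0.3458, 0.0834]
ee_rot: [3.126, 0.294, -0.0]
ft_force: [0.3, -6.3, 1.9]
width: 0.016
grasp_force: 30.0
```

```bash
python3 -m crank '0 1 0 0 0 0 0;0 0 0 0 0 -3 0;0 0 0 0 0 -5 0;0 0 0 0 0 -5 0;0 0 0 0 0 -5 0;0 0 0 0 0 -5 0;0 0 0 0 0 -5 0;0 0 0 0 0 -5 0'
python3 -m crank '0 0 0 0 0 -5 0;0 0 0 0 0 -5 0;0 0 0 0 0 -5 0;0 0 0 0 0 -5 0;0 0 0 0 0 -5 0;0 0 0 0 0 -5 0'
python3 -c "
from workcell import telemetry as t;s=t.state();print(s['wrist_torque'],s['qpos'],s['width'])"
```

```text
clock: 6.07
position: [0.4847, 0.3451, 0.0833]
ee_rot: [2.912, 1.177, -0.003]
ft_force: [-5.7, -5.6, 6.2]
width: 0.0165
grasp_force: 31.2
clock: 6.57
position: [0.4851, 0.3447, 0.0833]
ee_rot: [2.508, 1.89, -0.003]
ft_force: [-1.7, -8.9, 4.1]
width: 0.016
grasp_force: 30.0
[-2.13956227  0.37642909 -0.03343626] [-0.93587972  0.52748931  0.3483698   1.79917566 -0.22809391  0.85624564
 -0.75957028] 0.0159955930492371
```

```bash
python3 -m crank '0 0 0 0 0 -5 0;0 0 0 0 0 -5 0;0 0 0 0 0 -5 0;0 0 0 0 0 -5 0;0 0 0 0 0 -5 0;0 0 0 0 0 -5 0;0 0 0 0 0 -5 0;0 0 0 0 0 -2 0;0 0 0 0 0 0 0;0 0 0 0 0 0 0'
python3 -m crank '0 0 0 0 0 0 0.5;0 0 0 0 0 0 0.5;0 0 0 0 0 0 0.5;0 0 0 0 0 0 0.5;0 0 0 0 0 0 0.5;0 0 0 0 0 0 0.5;0 0 -5 0 0 0 0.5;0 0 -15 0 0 0 0.5;0 0 -25 0 0 0 0.5;0 0 -30 0 0 0 0.5;0 0 -30 0 0 0 0.5;0 0 -20 0 0 0 0.5'
python3 - <<'E'
from h import *
s=telemetry.state();print(s['position'],s['qpos'],s['clock']);print(R.from_rotvec(s['ee_rot']).as_matrix())
w=snapshot('wrist')
cv2.imwrite('pics/w2.png',w[:,:,::-1])
E
```

```text
clock: 7.4
position: [0.4858, 0.3447, 0.0834]
ee_rot: [1.784, 2.585, -0.002]
ft_force: [3.2, -6.7, 0.9]
width: 0.0158
grasp_force: 30.0
clock: 8.4
position: [0.4857, 0.3464, 0.2117]
ee_rot: [1.783, 2.585, 0.004]
ft_force: [-0.3, -0.2, 0.9]
width: 0.047
grasp_force: 0.0
[0.4857 0.3464 0.2117] [-0.8438  0.3637  0.2208  1.6894 -0.0877  1.0956 -0.2338] 8.4
[[-0.3553  0.9348  0.002 ]
 [ 0.9348  0.3553  0.0015]
 [ 0.0007  0.0024 -1.    ]]
```

View pics/w2.png

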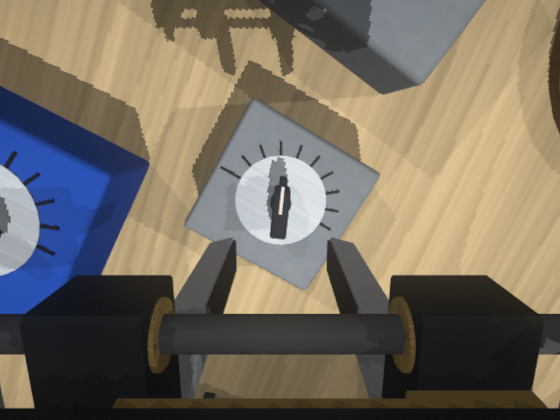

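The dial's pointer now stands next to the third line (281,147), with off at (232,174). It leans perhaps a few degrees right, so I'll measure it.

```bash
python3 - <<'E'
from h import *
c=calibration('wrist')
w=cv2.imread('pics/w2.png');g=cv2.cvtColor(w,cv2.COLOR_BGR2GRAY)
m=np.zeros_like(g);m[170:242,262:300]=(g[170:242,262:300]<45)*255
n,l,st,ce=cv2.connectedComponentsWithStats(m);i=1+st[1:,4].argmax();print(st[i],ce[i])
ys,xs=np.where(l==i)
for y in range(174,242,6):print(y,xs[ys==y].min() if (ys==y).any() else '',xs[ys==y].max() if (ys==y).any() else '')
d=lambda a,b,z:np.degrees(np.arctan2(*(np.subtract(*onplane(c,[a,b],z))[:2][::-1])))
print(d((284.5,180),(279,236),.111), 'edges',d((253,99),(379,173),.075),d((253,99),(186,224),.075))
print('ctr',onplane(c,[(253,99),(379,173),(305,290),(186,224)],.075).mean(0))
E
```

```text
Traceback (most recent call last):
ValueError: attempt to get argmax of an empty sequence
```

```bash
python3 - <<'E'
from h import *
c=calibration('wrist')
w=cv2.imread('pics/w2.png');g=cv2.cvtColor(w,cv2.COLOR_BGR2GRAY)
for y in range(172,242,6):print(y,g[y,266:300])
d=lambda a,b,z:np.degrees(np.arctan2(*(np.subtract(*onplane(c,[a,b],z))[:2][::-1])))
print(d((284.5,180),(279,236),.111), 'edges',d((253,99),(379,173),.075),d((253,99),(186,224),.075))
print('ctr',onplane(c,[(253,99),(379,173),(305,290),(186,224)],.075).mean(0))
E
```

```text
172 [218 219 215 181 130 131 131 131 130 130 131 130 130 130 130 131 132 133
 132 172 222 221 220 220 220 220 220 222 224 225 226 227 228 228]
178 [203 202 203 182 128 127 127 127 128 129 130 129 130 112  58  53  54  53
  54  54  81 162 220 221 221 222 223 224 224 223 223 222 222 221]
184 [202 208 192 126 129 132 131 132 133 129 122 119 105  71  54  55  56  57
  58  55  81 162 221 218 213 220 220 222 222 222 221 221 221 221]
190 [200 165 111 110 109 110 110 105  81  54  54  54  54  55  93 180 231 220
 156  53  55  54  54  79 154 208 207 208 208 209 209 215 222 222]
196 [203 177 110 111 109  95  57  54  56  59  61  61  62  66 158 231 231 203
  82  65  64  64  62  69 146 214 214 215 216 216 216 216 214 212]
202 [179 111 110  99  69  54  54  55  57  60  62  63  63 127 209 231 211 116
  65  64  65  64  60  60  94 165 213 215 216 216 215 216 214 215]
208 [205 180 111 110 103  78  56  56  60  63  63  63  84 171 231 221 162  65
  65  66  64  63  60  88 164 218 219 222 223 223 222 221 219 217]
214 [211 211 184 111 109  96  60  59  61  63  64  63 114 168 184 181  84  65
  64  65  64  70 147 215 214 213 212 212 213 214 216 215 217 217]
220 [204 205 206 206 190 130  57  61  62  63  63  64  64  64  64  65  64  65
  65  64  61 142 218 217 217 216 216 216 215 215 216 216 216 216]
226 [207 208 208 208 174  55  58  63  63  64  63  63  64  64  64  64  65  65
  64  62  97 176 222 221 219 217 216 216 217 218 219 219 219 219]
232 [225 225 225 199 100  57  61  64  64  63  64  64  64  64  65  65  65  64
  63  69 147 216 216 217 217 219 219 220 221 222 223 224 223 223]
238 [226 228 228 228 220 186 160 147 147 144 138 129 110 110 103  85  86  86
 107 172 218 218 219 219 219 219 218 217 217 216 217 217 218 218]
105.34573714193229 edges 171.15326235230685 80.84597958671607
ctr [0.487  0.3484 0.075 ]
```

```bash
cat > ptr.py <<'E'
from h import *
def ptr():
    c=calibration('wrist');w=snapshot('wrist');g=cv2.cvtColor(w,cv2.COLOR_RGB2GRAY)
    m=np.zeros_like(g);P=proj(c,[.486,.3467,.111])[0].astype(int);y0,x0=P[1]-25,P[0]-35
    dark=(g[y0-15:y0+70,x0:x0+70]<75).astype(np.uint8)
    n,l,st,ce=cv2.connectedComponentsWithStats(dark);i=1+st[1:,4].argmax()
    k=(l==i).astype(np.uint8);k=cv2.morphologyEx(k,cv2.MORPH_CLOSE,np.ones((7,7)))
    q=np.argwhere(k)[:,::-1].astype(np.float32)
    r=cv2.minAreaRect(q);vx,vy,cx,cy=cv2.fitLine(q,cv2.DIST_HUBER,0,.01,.01).ravel()
    o=np.array([x0,y0-15]);a=o+[cx-20*vx,cy-20*vy];b=o+[cx+20*vx,cy+20*vy]
    v=np.subtract(*onplane(c,[a,b],.111));print(st[i],r,'dir',np.degrees(np.arctan2(v[1],v[0]))%180)
E
python3 -c "
from ptr import *
ptr()"; python3 -m crank '0 0 0 0 0 0 0.5;0 0 0 0 0 0 0.5;0 0 0 0 0 0 0.5;0 0 0 0 0 0 0.5;0 0 0 0 0 0 0.5;0 0 0 0 0 0 0.5'; python3 -c "
from ptr import *
ptr()"
```

```text
[ 24   7  20  61 733] ((33.5, 37.0), (60.0, 19.0), 90.0) dir 105.25877784005263
clock: 9.0
position: [0.485, 0.346, 0.208]
ee_rot: [-1.784, -2.586, 0.001]
ft_force: [0.2, -0.1, -1.0]
width: 0.0473
grasp_force: 0.0
[ 25   6  20  63 776] ((34.5, 37.0), (62.0, 19.0), 90.0) dir 105.56644488900663
```

```bash
python3 -m crank '0 0 15 0 0 5.5 0.4;0 0 25 0 0 0 0.4;0 0 25 0 0 0 0.4;0 0 25 0 0 0 0.4;0 0 18 0 0 0 0.4;0 0 10 0 0 0 0.4;0 0 6 0 0 0 0.4;0 0 2 0 0 0 0.4;0 0 0 0 0 0 0;0 0 0 0 0 0 0;0 0 0 0 0 0 0;0 0 0 0 0 0 0'
python3 -m crank '0 0 0 0 0 0 0;0 0 0 0 0 0 0;0 0 0 0 0 0 0;0 0 0 0 0 0 0;0 0 0 0 0 0 0;0 0 0 0 0 0 0'
```

```text
clock: 10.05
position: [0.4853, 0.3464, 0.0833]
ee_rot: [1.905, 2.498, 0.001]
ft_force: [-0.9, 0.0, 5.9]
width: 0.0159
grasp_force: 30.0
clock: 10.55
position: [0.4853, 0.3464, 0.0832]
ee_rot: [1.906, 2.498, 0.001]
ft_force: [-2.6, -0.6, 6.6]
width: 0.0159
grasp_force: 30.0
```

```bash
python3 -m crank '0 0 0 0 0 0 0.3;0 0 0 0 0 0 0.3;0 0 -3 0 0 0 0.3;0 0 -3 0 0 0 0.3;0 0 0 0 0 0 0;0 0 0 0 0 0 0;0 0 0 0 0 0 0;0 0 0 0 0 0 0;0 0 0 0 0 0 0;0 0 0 0 0 0 0;0 0 0 0 0 0 0;0 0 0 0 0 0 0'
```

```text
clock: 11.55
position: [0.4853, 0.3462, 0.0885]
ee_rot: [1.905, 2.498, 0.0]
ft_force: [1.5, 0.7, 2.4]
width: 0.0132
grasp_force: 30.0
```

Now the pads grip the bar itself (13.2 mm); before, they were on the hub.

```bash
python3 -m crank '0 0 0 0 0 -2 0;0 0 0 0 0 -2 0;0 0 0 0 0 -2 0;0 0 0 0 0 0 0;0 0 0 0 0 0 0;0 0 0 0 0 0 0'
python3 -m crank '0 0 0 0 0 0 0.5;0 0 0 0 0 0 0.5;0 0 0 0 0 0 0.5;0 0 0 0 0 0 0.5;0 0 0 0 0 0 0.5;0 0 0 0 0 0 0.5;0 0 -5 0 0 0 0.5;0 0 -15 0 0 0 0.5;0 0 -25 0 0 0 0.5;0 0 -30 0 0 0 0.5;0 0 -30 0 0 0 0.5;0 0 -15 0 0 0 0.5'
python3 -c "
from ptr import *
ptr()
s=telemetry.state();print(s['position'],s['qpos'])"
```

```text
clock: 12.05
position: [0.4852, 0.3462, 0.0885]
ee_rot: [1.774, 2.593, 0.0]
ft_force: [1.8, 0.9, 3.3]
width: 0.0128
grasp_force: 30.0
clock: 13.05
position: [0.486, 0.3466, 0.2125]
ee_rot: [1.772, 2.593, 0.006]
ft_force: [-0.5, -0.5, 0.9]
width: 0.047
grasp_force: 0.0
[ 25   7  19  61 738] ((34.0, 37.0), (60.0, 18.0), 90.0) dir 111.2137284239615
[0.4866 0.3471 0.2141] [-0.8374  0.3611  0.2127  1.6866 -0.0843  1.0967 -0.2281]
```

Dial at 111.2°, which is the third click (59.7°). Now to the lid bar.

```bash
python3 -m crank '0 0 0 0 0 5.2 0.5;0 0 0 0 0 5.1 0.5;-12 -3 0 0 0 0 0.5;-25 -6 0 0 0 0 0.5;-38 -8 0 0 0 0 0.5;-38 -9 0 0 0 0 0.5;-38 -9 0 0 0 0 0.5;-38 -9 0 0 0 0 0.5;-38 -9 0 0 0 0 0.5;-38 -9 0 0 0 0 0.5;-38 -9 0 0 0 0 0.45;-38 -9 0 0 0 0 0.45'
python3 -m crank '-36 -7 0 0 0 0 0.45;-24 -4 0 0 0 0 0.45;-10 -2 0 0 0 0 0.45;0 0 0 0 0 0 0.45;0 0 0 0 0 0 0.45'
python3 - <<'E'
from h import *
s=telemetry.state();print(s['position'],s['qpos'],s['clock'],s['width']);print(R.from_rotvec(s['ee_rot']).as_matrix())
c=calibration('wrist');w=snapshot('wrist')
print(proj(c,[[.4736,-.0784,.123],[.46,-.0058,.123],[.4871,-.1509,.123]]))
cv2.imwrite('pics/w3.png',w[:,:,::-1])
E
```

```text
clock: 14.1
position: [0.4707, -0.0063, 0.2086]
ee_rot: [-1.995, -2.427, -0.001]
ft_force: [0.2, -0.0, -0.3]
width: 0.0424
grasp_force: 0.0
clock: 14.52
position: [0.4721, -0.0748, 0.2084]
ee_rot: [-1.997, -2.425, -0.0]
ft_force: [-0.4, 1.0, 0.3]
width: 0.0424
grasp_force: 0.0
[ 0.4721 -0.0748  0.2084] [-0.3613  0.1591  0.5038  1.9783 -0.0897  1.0257  0.3771] 14.5167 0.042395921142838584
[[-0.192   0.9814 -0.0002]
 [ 0.9814  0.192   0.0002]
 [ 0.0002 -0.0002 -1.    ]]
[[282.5021 220.5047]
 [283.4061 119.0689]
 [281.6051 309.8933]]
```

View pics/w3.png

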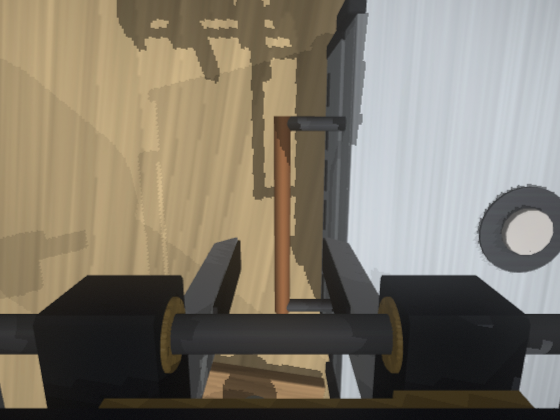

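The bar runs down column 282 from (282,118) to (282,310), within a pixel of the prediction and centred between the fingers.

```bash
python3 -m crank '-4 1 10 0 0 0 0.42;0 0 20 0 0 0 0.42;0 0 20 0 0 0 0.42;0 0 20 0 0 0 0.42;0 0 16 0 0 0 0.42;0 0 10 0 0 0 0.42;0 0 6 0 0 0 0.42;0 0 2 0 0 0 0.42;0 0 0 0 0 0 0;0 0 0 0 0 0 0;0 0 0 0 0 0 0;0 0 0 0 0 0 0'
python3 -m crank '0 0 0 0 0 0 0;0 0 0 0 0 0 0;0 0 0 0 0 0 0;0 0 0 0 0 0 0'
python3 -c "
from workcell import telemetry as t;s=t.state();print(s['wrist_torque'],s['qpos'],s['width'])"
```

```text
clock: 15.57
position: [0.4745, -0.0788, 0.1051]
ee_rot: [1.997, 2.424, 0.001]
ft_force: [0.4, -0.3, -0.3]
width: 0.0163
grasp_force: 0.0
clock: 15.9
position: [0.4734, -0.079, 0.1048]
ee_rot: [-1.998, -2.423, 0.001]
ft_force: [-8.1, -1.3, 9.9]
width: 0.0113
grasp_force: 30.0
[-0.21337188  1.95003853 -0.0067286 ] [-0.3037639   0.32056128  0.47393652  2.07003504 -0.20282784  0.79583617
  0.48432719] 0.011314700179922843
```

```bash
cat > f.py <<'E'
from h import *
s=telemetry.state();f=np.array(s['ft_force']);p=np.array(s['position'])
g=p+R.from_rotvec(s['ee_rot']).apply([0,0,-ctrl.grip_point_offset])
u=np.array([.982,.189]);h=np.array([.7539,-.0246])
x=(h-g[:2])@u;z=g[2]-.105;phi=np.arctan2(z,x);t=np.array([*(u*np.sin(phi)),np.cos(phi)]);r=np.array([*(-u*np.cos(phi)),np.sin(phi)])
print('th',phi-.063,'rad',np.hypot(x,z),'side',(g[:2]-h)@[-.189,.982],'ftan',f@t,'frad',f@r,'q',s['qpos'],'w',s['width'],s['clock'])
E
python3 -m crank '0 -1 -2 0 0 0 0;0 0 -1 0 0 0 0;0 0.5 -4 0 0 0 0;0 0.7 -5.5 0 0 0 0;0 0.7 -5.5 0 0 0 0;0 0.8 -5.5 0 0 0 0;0 0.8 -5.5 0 0 0 0;0 0.7 -5 0 0 0 0'|head -1; python3 f.py
python3 -m crank '0 1.1 -5.6 0 0 0 0;0 1.2 -5.6 0 0 0 0;0 1.4 -5.6 0 0 0 0;0 1.4 -5.5 0 0 0 0;0 1.5 -5.5 0 0 0 0;0 1.6 -5.4 0 0 0 0'|head -1; python3 f.py
```

```text
clock: 16.57
th 0.12304011821801655 rad 0.2865537402535088 side -0.00040038189166173577 ftan -3.2223091737654213 frad -2.4916632307663527 q [-0.3255  0.2702  0.4908  2.0356 -0.1649  0.8728  0.4488] w 0.010979524465765883 16.5667
clock: 17.07
th 0.2415145197069975 rad 0.2868271652653698 side -0.0003757539343985719 ftan -2.788220776080498 frad -1.708300279859589 q [-0.3412  0.2357  0.4998  1.9875 -0.1377  0.9513  0.4194] w 0.01105215431232702 17.0667
```

```bash
python3 -m crank '0 1.8 -5.5 0 0 0 0;0 1.9 -5.4 0 0 0 0;0 2 -5.4 0 0 0 0;0 2.1 -5.3 0 0 0 0;0 2.2 -5.2 0 0 0 0;0 2.2 -5.2 0 0 0 0'|head -1; python3 f.py
python3 -m crank '0 2.4 -5.2 0 0 0 0;0 2.5 -5.1 0 0 0 0;0 2.6 -5.1 0 0 0 0;0 2.7 -5 0 0 0 0;0 2.8 -5 0 0 0 0;0 2.9 -4.9 0 0 0 0;0 0 0 0 0 0 0'|head -1; python3 f.py
```

```text
clock: 17.57
th 0.35960012049188383 rad 0.28726546269244596 side -0.00034863165724208917 ftan -1.5228635100505559 frad 7.425980363837074 q [-0.3519  0.2162  0.504   1.9281 -0.1209  1.0285  0.397 ] w 0.010999572599484758 17.5667
clock: 18.15
th 0.4798420373006727 rad 0.2877780460726773 side -0.0002788879392744831 ftan -1.1182505792265447 frad 18.000722848284383 q [-0.3585  0.2115  0.5055  1.8578 -0.114   1.1034  0.3813] w 0.01107695150985416 18.15
```

```bash
python3 -m crank '0 -2 -1 0 0 0 0;0 2.7 -4.9 0 0 0 0;0 2.8 -4.9 0 0 0 0;0 2.9 -4.8 0 0 0 0;0 3 -4.8 0 0 0 0;0 0 0 0 0 0 0;0 0 0 0 0 0 0'|head -1; python3 f.py;python3 f.py
```

```text
clock: 18.73
th 0.5638060975554033 rad 0.28796596157270415 side -0.00019415131303374134 ftan -0.2546998337148274 frad -27.582595594421836 q [-0.3623  0.2113  0.5052  1.81   -0.112   1.1424  0.3727] w 0.011304236874062162 18.7333
th 0.5638060975554033 rad 0.28796596157270415 side -0.00019415131303374134 ftan -0.2546998337148274 frad -27.582595594421836 q [-0.3623  0.2113  0.5052  1.81   -0.112   1.1424  0.3727] w 0.011304236874062162 18.7333
```

```bash
python3 -m crank '0 1 0.6 0 0 0 0;0 0 0 0 0 0 0;0 0 0 0 0 0 0'|head -1; python3 f.py
python3 -m crank '0 3 -4.6 0 0 0 0;0 3.1 -4.6 0 0 0 0;0 3.1 -4.5 0 0 0 0;0 3.2 -4.5 0 0 0 0;0 0 0 0 0 0 0;0 0 0 0 0 0 0'|head -1; python3 f.py
```

```text
clock: 18.98
th 0.5603311443522185 rad 0.2878595037367228 side -0.00024177554548109048 ftan -0.20025091668693573 frad -11.631781900847416 q [-0.3616  0.2133  0.5053  1.8098 -0.1129  1.144   0.3733] w 0.010632988943904508 18.9833
clock: 19.48
th 0.6397073143508343 rad 0.287896046264978 side -0.00014179667383237837 ftan 0.3197312632597793 frad -34.719192713417186 q [-0.3627  0.2227  0.5048  1.7574 -0.1155  1.1846  0.368 ] w 0.011058695973751859 19.4833
```

```bash
python3 -m crank '0 1.7 1.2 0 0 0 0;0 0 0 0 0 0 0;0 0 0 0 0 0 0'|head -1; python3 f.py
python3 -m crank '0 3.6 -4.2 0 0 0 0;0 3.7 -4.2 0 0 0 0;0 3.8 -4.1 0 0 0 0;0 3.9 -4.1 0 0 0 0;0 0 0 0 0 0 0;0 0 0 0 0 0 0'|head -1; python3 f.py
```

```text
clock: 19.73
th 0.6346907559086474 rad 0.287676656661071 side -0.0001881165144470634 ftan -1.1624984395444358 frad -6.440100110339628 q [-0.3616  0.2257  0.5051  1.7571 -0.117   1.1875  0.369 ] w 0.011280448418323034 19.7333
clock: 20.23
th 0.7113805976745156 rad 0.28803930671883243 side -0.0001549814835805144 ftan 0.009781263521580374 frad -0.2635588765008887 q [-0.3601  0.242   0.5048  1.7007 -0.1233  1.2304  0.3659] w 0.010935740646880653 20.2333
```

```bash
python3 -m crank '0 4 -3.9 0 0 0 0;0 4.1 -3.8 0 0 0 0;0 4.2 -3.7 0 0 0 0;0 4.2 -3.7 0 0 0 0;0 0 0 0 0 0 0;0 0 0 0 0 0 0'|head -1; python3 f.py; for i in 1 2 3 4; do python3 -m crank '0 0 0 0 0 0 0'|grep ft; python3 f.py|cut -c1-110;done
```

```text
clock: 20.73
th 0.7907590166812635 rad 0.2881387597198429 side -0.00022428740645644152 ftan 0.5995658261858292 frad 10.813503433007504 q [-0.3566  0.2643  0.5042  1.6397 -0.1324  1.2719  0.3642] w 0.010855822259866942 20.7333
ft_force: [-6.3, 0.1, 8.4]
th 0.7902372728871181 rad 0.2881611056462503 side -0.00024772697957726325 ftan 0.8643296680192982 frad 10.3303
ft_force: [-6.8, -0.7, 8.5]
th 0.7900599164759594 rad 0.28813889472492427 side -0.00022761647727050777 ftan 0.44967956216408034 frad 10.87
ft_force: [-5.4, -1.2, 7.5]
th 0.7899723012349358 rad 0.2881405994799697 side -0.00023432755768221236 ftan 0.8268949809495982 frad 9.29147
ft_force: [-6.7, 0.3, 7.5]
th 0.7900108564949193 rad 0.2881612971802272 side -0.00022383062561470018 ftan 0.012492411081095334 frad 9.907
```

```bash
python3 -m crank '0 3.9 -3.9 0 0 0 0;0 4.2 -3.6 0 0 0 0;0 4.4 -3.5 0 0 0 0;0 2.2 -1.7 0 0 0 0;0 0 0 0 0 0 0;0 0 0 0 0 0 0'|head -1; for i in 1 2 3 4; do python3 f.py|cut -c1-125; python3 -m crank '0 0 0 0 0 0 0'|head -1;done
```

```text
clock: 21.57
th 0.8589951076434852 rad 0.2883348249268673 side -0.000286965842383545 ftan 0.4933952868837044 frad 7.997187211458261 q [-0.
clock: 21.65
th 0.8586218083178914 rad 0.2883416141033064 side -0.0002998364629957784 ftan 0.7238872334197506 frad 8.002247057197296 q [-0
clock: 21.73
th 0.8585525781356298 rad 0.2883393454253502 side -0.00026611142648871877 ftan 1.1731746000105234 frad 7.8434885279940785 q [
clock: 21.82
th 0.858637044583626 rad 0.2883442301167661 side -0.0002887586447099036 ftan 0.32713105372667606 frad 8.611463264152206 q [-0
clock: 21.9
```

```bash
python3 -m crank '0 0 0 0 0 0 0.5;0 3 -20 0 0 0 0.5;0 3 -41 0 0 0 0.5;0 0 -41 0 0 0 0.5;0 -15 -38 0 0 0 0.5;0 -20 -35 0 0 0 0.5;0 -25 -30 0 0 0 0.5;0 -30 -20 0 0 0 0.5;0 -35 0 0 0 0 0.5;0 -35 0 0 0 0 0.5;0 -25 0 0 0 0 0.5;0 -10 0 0 0 0 0.5'
python3 - <<'E'
from h import *
b=snapshot('scene');t=snapshot('top')
cv2.imwrite('pics/s2.png',b[:,:,::-1]);cv2.imwrite('pics/t2.png',t[:,:,::-1])
E
```

```text
clock: 22.9
position: [0.3946, -0.0947, 0.5415]
ee_rot: [1.998, 2.423, 0.005]
ft_force: [1.0, 0.5, 0.3]
width: 0.0468
grasp_force: 0.0
```

View pics/s2.png

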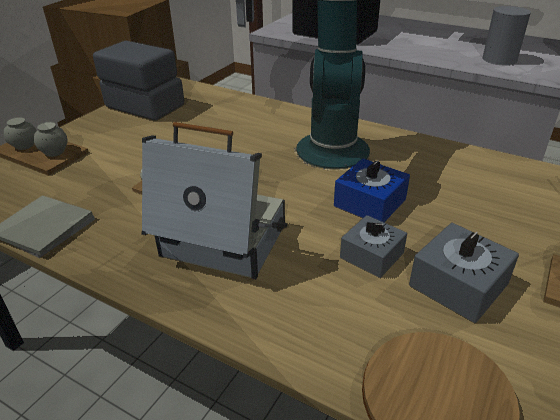

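The lid stands open, its bar at (202,128), and the gripper is clear of it. I'll wait briefly, then check that the lid is at rest and the pots are undisturbed.

```bash
python3 -m crank '0 0 0 0 0 0 0.5;0 0 0 0 0 0 0.5;0 0 0 0 0 0 0.5;0 0 0 0 0 0 0.5;0 0 0 0 0 0 0.5;0 0 0 0 0 0 0.5;0 0 0 0 0 0 0.5;0 0 0 0 0 0 0.5;0 0 0 0 0 0 0.5;0 0 0 0 0 0 0.5;0 0 0 0 0 0 0.5;0 0 0 0 0 0 0.5'|head -1
python3 - <<'E'
from h import *
b=snapshot('scene')[:,:,::-1].astype(int);a=cv2.imread('pics/s2.png').astype(int);d=abs(a-b).max(2)
for n,(y0,y1,x0,x1) in dict(kiln=(115,280,130,290),dial=(210,275,335,410)).items():print(n,(d[y0:y1,x0:x1]>25).sum())
bar=proj(calibration('scene'),[[.7539-.982*.2856*np.cos(1.313),-.0246-.189*.2856*np.cos(1.313),.105+.2856*np.sin(1.313)]]);print('bar expected at stop',bar)
t0=cv2.imread('pics/top.png').astype(int);t=snapshot('top')[:,:,::-1].astype(int)
print('pots',(abs(t-t0).max(2)[200:262,403:465]>40).sum())
cv2.imwrite('pics/t3.png',np.hstack([cv2.resize(x[195:265,395:470].astype(np.uint8),None,fx=5,fy=5) for x in(t0,t)]))
E
```

```text
clock: 24.0
kiln 0
dial 0
bar expected at stop [[201.7162 128.4117]]
pots 2695
```

View pics/t3.png

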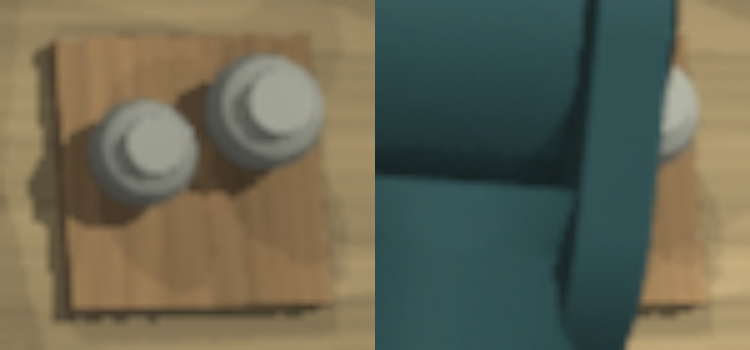

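The lid is still, with its bar exactly at the stop position, and the dial hasn't moved. The arm's high elbow hides most of the ware board here. The part of the right pot that shows has not moved (edge at 323 in both crops), and nothing came near the board.

```bash
python3 -c "
from workcell import order;print(order.job_done())"
```

```text
the job is handed in; nothing more can be done
None
```

I handed the job in at about 24 s: the dial rests on its third click, measured at 59.7°, and the struts carried the lid to its open stop, where it stayed with the robot clear; I saw no sign of the pots moving, though the arm hid most of the ware board in the last picture.

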